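Open the distilled-water canister

TASK

Open the squat steel water canister for refilling: lift its hinged tab and tip it right back past upright so that it stays open, then unscrew the black cap beneath it (anticlockwise from above) as far as it will go. The cap is captive and stays on its neck. Leave the other things on the bench where they are.

Things in the scene. Friction and masses are not known exactly. Their poses are not given: they have to be found in the camera images.
- canister: squat round stainless-steel canister, 160 mm across, 100 mm tall, fixed to the bench, with a bail handle on either side (at +y and -y, to 104 mm from the axis, 64 mm high). Origin: centre of its underside. z up; -x is the side of the tab's finger tongue, +x the side of the tab's hinge; y is the direction of the hinge axis. Cap and neck stand on its z axis. A hinge post (8 x 26 mm) stands at x = +58 mm, up to 159 mm high.
- tab_hinge (a point): point on the tab's hinge axis, at x = +58 mm, z = 165 mm of the canister; fixed. Axes as the canister's.
- tab_tip (a point): point to pinch on the tab's finger tongue, 112 mm from the hinge axis. The aluminium tab is a plate 84 x 56 x 5 mm (4 to 88 mm from the hinge axis) that lies level over the cap when shut and hides it from above, ending in a narrow tongue 14 mm wide (along the hinge axis), 7 mm thick, 87 to 125 mm from the hinge axis, free on all sides. Site axes turn with the tab: y along the hinge, -x out along the tongue, z the tab's upper face.
- tab (a joint): angle of the tab, rad: 0 shut and level, 1.57 upright, 2.2 leaning right back on its stop. Hinge nearly free: let go short of upright it falls shut, beyond upright it falls back onto the stop. Weighs about 60 g.
- cap_mid (a point): centre, half-way up, of the round black ribbed screw cap, 42 mm across and 28 mm tall, underside 122 mm above the bench when fully tightened. It turns and rises with the cap; z up. Free space of 17 mm or more below the cap down to the neck's collar and the canister's top.
- cap (a joint): how far the cap is unscrewed, rad: 0 tight, 2.6 fully unscrewed at its stop; it grows anticlockwise seen from above. The cap rises 3 mm per rad and does not come off. Turning takes about 0.12 N m; it stays where it is left. The start is between 0 and 0.4.
- amber_bottle: bystander, to be left alone: amber reagent bottle, 66 mm across, 140 mm tall; origin at the centre of its underside.
- white_jar: bystander, to be left alone: white jar, 60 mm across, 75 mm tall; origin at the centre of its underside.
- beaker: bystander, to be left alone: glass beaker, 68 mm across, 85 mm tall; origin at the centre of its underside.
- wine_bottle: bystander, to be left alone: green wine bottle, 74 mm across, 280 mm tall; origin at the centre of its underside.
- dish: bystander, to be left alone: white porcelain dish, 84 mm across, 20 mm tall; origin at the centre of its underside.
- stopper: bystander, to be left alone: cork stopper, 28 mm across, 26 mm tall, standing; origin at the centre of its underside.
Mind the look-alikes: they are no part of the job. Leave any pink or yellow look-alike of the canister alone.

How it is judged:
On the way, in this order (a step that is already met when the one before it is completed fails the run):
1. the tab is tipped back past upright (more than 1.75 rad) while the cap is still screwed on (less than 0.7 rad) (value of joint tab above 1.75 rad and value of joint cap below 0.7 rad), for 0.2 s.
2. the cap is unscrewed to more than 2.3 of its 2.6 rad with the tab open (value of joint tab above 1.75 rad and value of joint cap above 2.3 rad), for 0.2 s.
At the end, for the whole second after the job is handed in: The tab stands open beyond 1.75 rad and the cap is unscrewed beyond 2.3 rad (its stop is at 2.6), both at rest (all of step 2 and velocity of joint cap between -0.1 and 0.1 rad/s and velocity of joint tab between -0.1 and 0.1 rad/s); the robot touches nothing.
It fails at once if one of the other things is moved by more than 30 mm (distance of any of amber_bottle, white_jar, beaker, wine_bottle, dish, stopper from where it was at the start of the episode above 0.03 m).
It also fails if it takes over 61 s, if anything falls off the work surface, if the arm or the gripper's body presses on something with over 40 N, if the wrist force passes 120 N, or if a joint passes its speed limit or range.

ROBOT

A 6-joint arm with a two-finger parallel gripper is mounted at the origin on the work surface. World frame = base frame: x ahead of the robot, y to its left, z up, the work surface at z = 0. Lengths are in m, angles in rad, forces in N, time in s.
With the tool pointing down it reaches from about 0.3 to 0.85 m from the base axis. Payload 5.4 kg.
Tool frame: the origin (TCP) lies on the centre line of the jaws, within the pads' length; the fingertips stand 17 mm ahead of it and the grasp point (between the pads) lies 2 mm behind it; z points along the fingers, y is the line along which they close (so a half turn about z gives the same grasp; the last joint's range is limited). The gripper opens to 85 mm and grips with 20 to 120 N. Pads are 22 mm wide; open, the fingers measure 114 mm over their backs; the gripper's body (76 mm by 85 mm) begins 54 mm behind the grasp point. The pads swing forward as they close: fully open they stand 13 mm farther back than shut.
Start: joints at [0.935, 0.158, 1.597, -0, 1.386, -0.21], TCP at [0.238, 0.524, 0.248] pointing down, gripper open.
Joint ranges: [-2.91, 2.91], [-0.94, 2.29], [0.18, 2.7], [-1.29, 4.43], [0.17, 2.64], [-3, 3]. Speed limits (rad/s): [2.57, 2.57, 3.14, 3.14, 3.14, 3.14].

INTERFACE

Orientations are given as a unit quaternion [x, y, z, w].
In Python, from plant import arm gives the robot as it stands. Calls block until the motion is done:
- arm.move_pose(position, orientation): joint-space move of the TCP to a pose.
- arm.move_linear(position, rotation=None, rate=0.15, threshold=None): straight line of the TCP; rotation=None keeps the orientation; rate is the mean speed in m/s. With threshold (N) it stops when the force on the tool has changed by that much, and returns True; else False.
- arm.movej(angles): joint-space move.
- arm.grip(opening, strength=None): finger opening in m; strength is the grip in N (None keeps the last); returns when the fingers have stopped.
- arm.pause(seconds).
- arm.solve_ik(position, orientation): joint angles nearest the present ones, or None.
- arm.sense(): the state.
- arm.capture(name): name is "scene" or "top"; returns a dict with "frame" (384x512x3 uint8, red, green, blue), "range_z" (384x512 float32, m along the optical axis (not along the pixel's ray), 0 where there is no reading), "mtx" (3x3 intrinsics, pixels), "dist_coeffs" ([k1, k2, p1, p2, k3] as OpenCV has them; the pictures are not rectified), "world_from_camera" (4x4, takes a point from camera to world coordinates). Camera axes: x right, y up, looking along -z (the intrinsics and any distortion apply to the point x, -y, -z); pixel columns grow to the right and rows downward; lengths in m; the calibration is good to about 2 mm. A picture is of the moment at which its call begins.
A pose or a line that the arm cannot do raises arm.PlanningError and nothing moves.
- arm.hand_in(): hands the job in; it is judged then, once.
Trained networks look in a picture, given as the dict that the camera call returned (one of the last four; its "shot" number tells which), for a name from the list of things; names that differ only in an ending like _2 or _b are one class to them, and where a whole thing is asked for, a point or a joint stands for the part that bears it (a point fixed in the world has none). Each returns a list of dicts, best first, with "score" (0 to 1); they miss things now and then, are a little off and sometimes report something else, mostly with a low value. They report only what shows in the picture. A call takes as long as a camera call. They do not tell look-alikes from the thing itself.
- arm.trace(picture, query): "pixels" (384x512 bool, what is visible of it).
- arm.place_of(picture, query): "point" ([x, y, z] in m, in world coordinates, good to about 4 mm: a listed point, or the origin of a listed thing).
The state is a dict: "t": time; "qpos": joint angles; "qvel": joint speeds; "joint_efforts": joint torques, N m; "tcp_pos": TCP position; "tool_rot": TCP orientation; "contact_force": force on the tool from outside, world axes, zero at the start; "ft_torque": the same for the moment, N m; "finger_gap": finger opening in m; "grasp_force": force on a finger pad.
Only numpy, scipy, OpenCV 4.12 (cv2) and the standard library are available. Lean on these libraries where they do the work, as an engineer would, in place of code of your own. Each camera call takes 0.05 s, during which the arm holds its last target. There are 200 camera calls.

## Working session

There is one attempt and no reset: what is moved stays moved. The work goes in short steps, each a Python script; the robot and the scene stay as the last script left them, time stands still between calls to the robot, and variables do not carry over. Pictures are saved under pics/ and viewed, at most 10 in all, crops included, and the job is handed in when it is done.

```bash
mkdir -p pics; ls
python3 - <<'E'
from plant import arm
import cv2,numpy as np
for n in("scene","top"):
    p=arm.capture(n); cv2.imwrite(f"pics/{n}0.png",p["frame"][:,:,::-1])
    print(n,p["world_from_camera"].round(3).tolist())
    for q in("canister","tab_hinge","tab_tip","cap_mid","amber_bottle","white_jar","beaker","wine_bottle","dish","stopper"):
        print(q,[(np.round(d["point"],3).tolist(),round(d["score"],2)) for d in arm.place_of(p,q)[:3]])
print(arm.sense())
E
```

```text
pics
scene [[-0.713, -0.521, 0.47, 0.978], [0.701, -0.537, 0.468, 0.413], [0.009, 0.663, 0.748, 0.814], [0.0, 0.0, 0.0, 1.0]]
canister [([0.524, 0.017, 0.004], 0.76), ([0.712, -0.231, 0.001], 0.68), ([0.392, -0.33, 0.005], 0.56)]
tab_hinge [([0.451, -0.331, 0.165], 0.94), ([0.585, 0.017, 0.166], 0.76), ([0.766, -0.222, 0.163], 0.57)]
tab_tip [([0.472, 0.017, 0.162], 0.95), ([0.658, -0.23, 0.171], 0.7), ([0.34, -0.326, 0.167], 0.68)]
cap_mid [([0.395, -0.329, 0.131], 0.59), ([0.709, -0.227, 0.132], 0.48), ([0.526, 0.02, 0.141], 0.4)]
amber_bottle [([0.397, 0.396, -0.001], 0.76)]
white_jar [([0.551, 0.192, -0.0], 0.59)]
beaker [([0.498, -0.145, -0.005], 0.91)]
wine_bottle [([0.601, -0.438, -0.002], 0.7)]
dish [([0.404, -0.083, 0.005], 0.66)]
stopper [([0.389, 0.038, 0.001], 0.63)]
top [[0.012, 0.985, -0.172, 0.322], [-1.0, 0.014, 0.009, 0.005], [0.011, 0.172, 0.985, 1.409], [0.0, 0.0, 0.0, 1.0]]
canister [([0.522, 0.017, 0.001], 0.96), ([0.709, -0.23, 0.001], 0.9), ([0.394, -0.331, -0.0], 0.65)]
tab_hinge [([0.768, -0.225, 0.166], 0.93), ([0.452, -0.334, 0.168], 0.89), ([0.583, 0.02, 0
[... 447 characters left out ...]

{'t': 1.1, 'qpos': array([ 9.34896306e-01,  1.58405220e-01,  1.59703784e+00, -2.91265267e-06,
        1.38623910e+00, -2.10113544e-01]), 'qvel': array([-0.00049772,  0.00054523, -0.00052794, -0.00150973, -0.00284196,
        0.00161824]), 'joint_efforts': array([-8.81430024e-04, -3.96016860e+01, -3.31700957e+01, -2.44902703e-04,
        6.07968959e-04,  2.82199053e-06]), 'tcp_pos': array([0.23749699, 0.52361245, 0.24827723]), 'tool_rot': array([ 2.11288438e-01,  9.77423753e-01, -4.13938997e-05, -1.70649033e-05]), 'contact_force': array([ 1.13072338, -0.02375913,  1.14327772]), 'ft_torque': array([-0.03241114, -0.07330631,  0.00829274]), 'grasp_force': 0.0, 'finger_gap': 0.08531613063143616}
```

View pics/scene0.png

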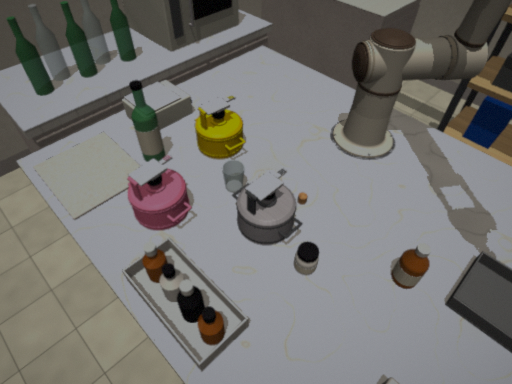

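View pics/top0.png

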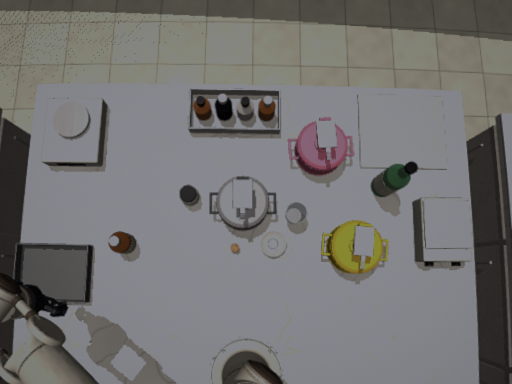

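The scene view shows the steel canister at (267,208) and the pink and yellow look-alikes at (158,195) and (218,130). In the top view it is at (243,203), with its tongue pointing down the image (towards the robot). The networks' (0.523, 0.018) matches that, with the hinge at about (0.584, 0.019, 0.165). I'll go above the tongue and check from there.

```bash
cat > h.py <<'E'
from plant import arm
import numpy as np
from scipy.spatial.transform import Rotation as R
def down(yaw): return (R.from_euler('z',yaw)*R.from_quat([0,1,0,0])).as_quat()
H=np.array([.584,.0185,.165])
def tip(th,r=.115): return H+r*np.array([-np.cos(th),0,np.sin(th)])+[0,0,-.002]
E
python3 - <<'E'
from h import *
import cv2
for y in (0,np.pi):
    q=arm.solve_ik(tip(0)+[0,0,.07],down(y)); print(y,q)
for y in np.arange(-3,3.1,.5):
    q=arm.solve_ik([.525,.0185,.142],down(y)); print(y,None if q is None else q[5].round(2))
q=down(0)
arm.move_pose(tip(0)+[0,0,.08],q); arm.grip(.05,25)
p=arm.capture("scene"); cv2.imwrite("pics/a.png",cv2.resize(p["frame"][100:292,140:396,::-1],None,fx=3,fy=3,interpolation=cv2.INTER_CUBIC))
for n in("tab_tip","tab_hinge"): print(n,[(np.round(d["point"],3).tolist(),round(d["score"],2)) for d in arm.place_of(p,n)[:3]])
s=arm.sense();print(s['t'],s['tcp_pos'],s['finger_gap'],s['qpos'])
E
```

```text
0 [-2.18889646e-01 -1.09943030e-01  1.90102231e+00 -4.44089210e-16
  1.35051337e+00 -1.78968597e+00]
3.141592653589793 [-2.18889646e-01 -1.09943030e-01  1.90102231e+00 -4.44089210e-16
  1.35051337e+00  1.35190668e+00]
-3.0 1.23
-2.5 0.73
-2.0 0.23
-1.5 -0.27
-1.0 -0.77
-0.5 -1.27
0.0 -1.77
0.5 -2.27
1.0 -2.77
1.5 None
2.0 2.52
2.5 2.02
3.0 1.52
tab_tip [([0.474, 0.019, 0.164], 0.92), ([0.658, -0.23, 0.168], 0.88), ([0.34, -0.325, 0.167], 0.8)]
tab_hinge [([0.767, -0.223, 0.165], 0.96), ([0.451, -0.334, 0.164], 0.77), ([0.587, 0.015, 0.164], 0.75)]
3.6917 [0.46898736 0.01851767 0.24298417] 0.049989946887901884 [-2.18858012e-01 -1.18337759e-01  1.88861718e+00  5.36493463e-07
  1.37137400e+00 -1.78966098e+00]
```

View pics/a.png

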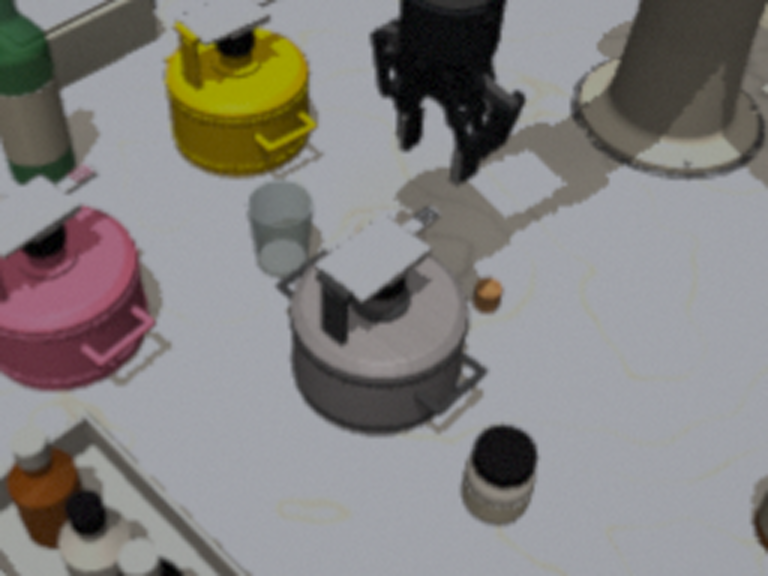

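The crop shows the gripper straight above the tongue (tongue end about (428,213)), in line with it. Both networks agree within a few mm, so I'll pinch the tongue and swing the tab.

```bash
sed -i 's/\.584,/.585,/' h.py
python3 - <<'E'
from h import *
import cv2
print(arm.move_linear(tip(0),rate=.1,threshold=15))
arm.grip(0.0,25); s=arm.sense(); print(s['t'],s['tcp_pos'],s['finger_gap'],s['grasp_force'],s['contact_force'])
if .01<s['finger_gap']<.018:
    for th in np.arange(.2,2.01,.2):
        arm.move_linear(tip(th),rate=.06); s=arm.sense(); print(round(th,1),s['contact_force'].round(1),s['finger_gap'].round(4))
    p=arm.capture("scene"); cv2.imwrite("pics/b.png",cv2.resize(p["frame"][60:252,140:396,::-1],None,fx=3,fy=3))
    print([(np.round(d["point"],3).tolist(),round(d["score"],2)) for d in arm.place_of(p,"tab_tip")[:3]],s['tcp_pos'],s['t'])
E
```

```text
False
5.05 [0.47038401 0.01753072 0.16365684] 0.013484217663647009 27.479118704795837 [-1.21212939 -5.21735107  1.72186921]Traceback (most recent call last):
  File "<stdin>", line 7, in <module>
AttributeError: 'float' object has no attribute 'round'
```

```bash
sed -i 's/\.0185,/.0175,/' h.py
python3 - <<'E'
from h import *
import cv2
for th in np.arange(.2,2.01,.2):
    arm.move_linear(tip(th),rate=.06); s=arm.sense(); print(round(th,1),np.round(s['contact_force'],1),round(s['finger_gap'],4))
p=arm.capture("scene"); cv2.imwrite("pics/b.png",cv2.resize(p["frame"][60:252,140:396,::-1],None,fx=3,fy=3))
print([(np.round(d["point"],3).tolist(),round(d["score"],2)) for d in arm.place_of(p,"tab_tip")[:3]],s['tcp_pos'],s['t'])
E
```

```text
0.2 [ 1.5 -2.2 -1.8] 0.0134
0.4 [ 0.1 -2.4 -0.6] 0.0135
0.6 [-0.7 -2.8  0.7] 0.0136
0.8 [ 1.5 -0.5 -2. ] 0.013
1.0 [ 1.   0.1 -2.9] 0.0133
1.2 [ 0.9  3.2 -3.8] 0.0131
1.4 [-1.1  4.6 -2.9] 0.0131
1.6 [-1.5  6.2 -1.5] 0.0138
1.8 [-0.6  6.5 -1.2] 0.0137
2.0 [-1.1  6.8  0.2] 0.0135
[([0.656, -0.234, 0.167], 0.73), ([0.63, 0.02, 0.265], 0.58)] [0.63309614 0.01838492 0.26824284] 10.6333
```

View pics/b.png

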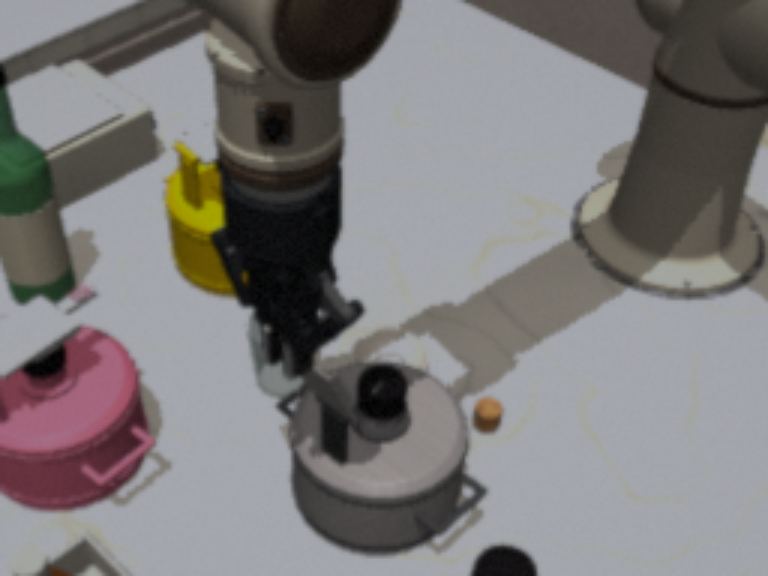

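The tab is past upright and the black cap is exposed at about (381,390). Now I'll release the tab, back off and locate the cap.

Run:
```python
from h import *
import cv2
arm.grip(.05); arm.pause(.3)
arm.move_linear(tip(2.0)+[0,0,.08],rate=.15)
arm.move_pose([.42,.15,.33],down(-np.pi+.1)); arm.grip(.085)
ims=[]
for n in("scene","top"):
    p=arm.capture(n); ims.append(p["frame"][80:292,140:396,::-1] if n=="scene" else p["frame"][100:312,130:386,::-1])
    for k in("cap_mid","tab_tip","tab_hinge","canister"): print(n,k,[(np.round(d["point"],3).tolist(),round(d["score"],2)) for d in arm.place_of(p,k)[:3]])
    # dark cap pixels -> world
    g=p["frame"].max(2); v,u=np.where((g<70)&(p["range_z"]>0))
    z=p["range_z"][v,u]; xy=cv2.undistortPoints(np.stack([u,v],1).astype(float)[:,None],p["mtx"],np.array(p["dist_coeffs"]))[:,0]
    W=np.stack([xy[:,0]*z,-xy[:,1]*z,-z,np.ones_like(z)],1)@p["world_from_camera"].T
    m=(np.hypot(W[:,0]-.525,W[:,1]-.0175)<.035)&(W[:,2]>.125)&(W[:,2]<.17); w=W[m,:3]
    if m.any(): t=w[w[:,2]>np.percentile(w[:,2],90)-.006]; print("dark",m.sum(),w.min(0),w.max(0),"top",t.min(0),t.max(0),t.mean(0))
cv2.imwrite("pics/c.png",cv2.resize(np.hstack(ims),None,fx=1.55,fy=1.55)); s=arm.sense(); print(s['t'],s['qpos'],s['contact_force'])
```

```text
scene cap_mid [([0.526, 0.018, 0.138], 0.6), ([0.395, -0.333, 0.132], 0.59), ([0.71, -0.229, 0.134], 0.51)]
scene tab_tip [([0.656, -0.231, 0.168], 0.87), ([0.338, -0.325, 0.166], 0.84), ([0.65, 0.018, 0.255], 0.78)]
scene tab_hinge [([0.766, -0.222, 0.164], 0.87), ([0.584, 0.019, 0.167], 0.84), ([0.451, -0.332, 0.163], 0.61)]
scene canister [([0.71, -0.228, 0.003], 0.97)]
dark 249 [ 0.50676358 -0.00072556  0.12573349] [0.54911909 0.03994151 0.15367334] top [ 0.50676358 -0.00072556  0.14572834] [0.54911909 0.03865458 0.15367334] [0.52805217 0.0194122  0.15010041]
top cap_mid [([0.525, 0.018, 0.135], 0.55)]
top tab_tip [([0.338, -0.33, 0.163], 0.94), ([0.65, 0.022, 0.253], 0.92), ([0.656, -0.237, 0.167], 0.63)]
top tab_hinge [([0.453, -0.336, 0.168], 0.88), ([0.768, -0.225, 0.165], 0.87)]
top canister [([0.709, -0.229, -0.001], 0.98), ([0.522, 0.016, -0.001], 0.72), ([0.391, -0.327, 0.003], 0.72)]
dark 158 [ 0.50551311 -0.00166566  0.12505201] [0.54435907 0.03952487 0.15761041] top [ 0.50556598 -0.00151914  0.14767247] [0.54435907 0.03915073 0.15761041] [0.52454508 0.01860479 0.15112619]
15.8583 [ 7.08560721e-02 -2.32337306e-01  1.81714968e+00 -3.05613910e-06
  1.55684627e+00  1.54164221e+00] [-0.02448642 -0.18783587 -0.53155665]
```

View pics/c.png

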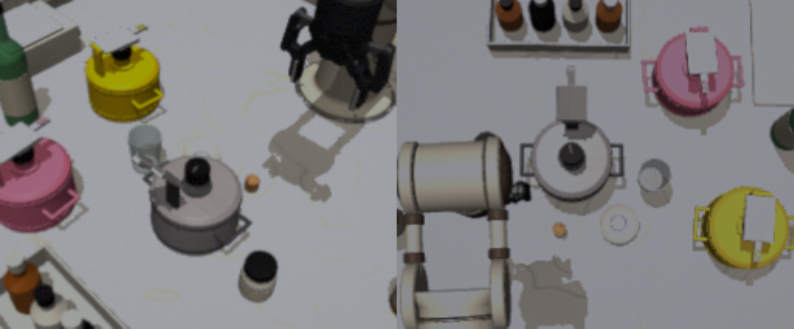

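The tab rests on its stop (tip about (0.650, 0.255)) and the cap centre is at about (0.526, 0.018). Next I'll grip the cap and unscrew it.

Run:
```python
from h import *
C=np.array([.526,.018,.142]); y0=-np.pi+.1
arm.move_pose(C+[0,0,.12],down(y0)); print(arm.sense()['qpos'].round(2))
hit=arm.move_linear(C,rate=.1,threshold=12); s=arm.sense(); print(hit,s['t'],s['tcp_pos'])
assert not hit
arm.grip(0.0,50); s=arm.sense(); print(s['finger_gap'],s['grasp_force'],s['contact_force'])
assert .036<s['finger_gap']<.047
n=9
for i in range(1,n+1):
    a=2.65*i/n
    arm.move_linear(C+[0,0,.003*min(a,2.5)],down(y0+a),rate=.0012)
    s=arm.sense(); print(round(a,2),round(s['t'],2),np.round(s['contact_force'],1),np.round(s['ft_torque'],2),round(s['qpos'][5],2),round(s['finger_gap'],4))
    if s['t']>45 or np.abs(s['contact_force']).max()>40: break
```

```text
[-0.19  0.02  1.72  0.    1.4   1.28]
False 17.9667 [0.52659869 0.01790551 0.14279915]
0.0407392143748743 50.069135427474976 [-1.23308477 -0.84920268  3.54229934]
0.29 18.88 [-2.3 -0.3  5.7] [-0.13  0.33  0.1 ] 0.98 0.0406
0.59 19.32 [-1.8 -0.5  5.9] [-0.06  0.41  0.09] 0.69 0.0406
0.88 19.77 [-3.  -0.7  6.2] [-0.04  0.42  0.06] 0.39 0.0407
1.18 20.21 [-3.  -0.9  6.4] [-0.01  0.48  0.09] 0.1 0.0406
1.47 20.65 [-3.2 -0.2  6.2] [-0.05  0.53  0.09] -0.19 0.0411
1.77 21.09 [-3.2 -1.   6.2] [-0.08  0.57  0.08] -0.49 0.0405
2.06 21.53 [-3.5  0.2  6.9] [-0.1   0.6   0.05] -0.78 0.0405
2.36 21.98 [-2.9 -0.9  6.4] [-0.16  0.54  0.08] -1.08 0.0406
2.65 22.42 [-0.9 -1.8  3. ] [-0.16  0.09 -1.15] -1.37 0.0408
```

The torque about z was steady at about 0.1 N·m and jumped to -1.15 at the end, so the cap is at its stop. I'll release it and check.

Run:
```python
from h import *
import cv2
arm.grip(.065); p0=arm.sense()['tcp_pos']
arm.move_linear(p0+[0,0,.15],rate=.12)
arm.move_pose([.42,.15,.33],down(-.5)); arm.pause(.3)
ims=[]
for n in("scene","top"):
    p=arm.capture(n); ims.append(p["frame"][80:292,140:396,::-1] if n=="scene" else p["frame"][100:312,130:386,::-1])
    for k in("cap_mid","tab_tip"): print(n,k,[(np.round(d["point"],3).tolist(),round(d["score"],2)) for d in arm.place_of(p,k)[:3]])
cv2.imwrite("pics/d.png",cv2.resize(np.hstack(ims),None,fx=1.55,fy=1.55)); s=arm.sense(); print(s['t'],s['contact_force'])
```

```text
scene cap_mid [([0.525, 0.016, 0.146], 0.82), ([0.393, -0.331, 0.132], 0.6)]
scene tab_tip [([0.658, -0.232, 0.169], 0.89), ([0.655, 0.024, 0.255], 0.68), ([0.6, -0.436, 0.002], 0.35)]
top cap_mid [([0.525, 0.018, 0.141], 0.57)]
top tab_tip [([0.338, -0.325, 0.161], 0.64)]
25.5 [ 0.53284649 -0.36943557 -0.92876305]
```

View pics/d.png

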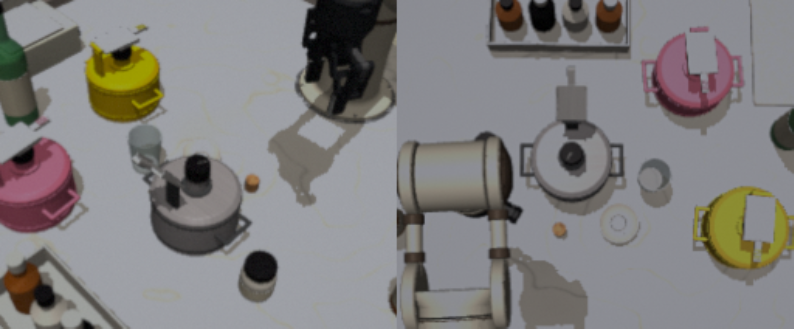

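The tab is still open, the cap has risen about 7 mm, and everything else is where it was. The robot is clear, so I'm handing in.

```bash
python3 -c "
from plant import arm
print(arm.hand_in())"
```

```text
the job is handed in; nothing more can be done
None
```

The job is handed in: the canister's tab leans back on its stop, the cap was unscrewed until it hit its stop, and the other things look unmoved in the pictures; the hand-in returned no verdict.

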